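Dump kiln props from a drop-bottom bin into a tub

ROBOT

A 6-joint arm with a two-finger parallel gripper is mounted at the origin on the work surface. World frame = base frame: x ahead of the robot, y to its left, z up, the work surface at z = 0. Lengths are in m, angles in rad, forces in N, time in s.
With the tool pointing down it reaches from about 0.2 to 0.875 m from the base axis. Payload 3.4 kg.
Tool frame: the origin (TCP) lies between the finger pads; the fingertips stand 19 mm ahead of it and the grasp point (between the pads) is the TCP; z points along the fingers, y is the line along which they close (so a half turn about z gives the same grasp; the last joint's range is limited). The gripper opens to 94 mm and grips with 3 to 60 N. Pads are 16 mm wide; open, the fingers measure 119 mm over their backs; the gripper's body (75 mm by 177 mm) begins 78 mm behind the grasp point.
Start: joints at [1.036, 0.276, 1.505, -0, 1.361, -0.121], TCP at [0.231, 0.526, 0.198] pointing down, gripper open.
Joint ranges: [-2.89, 2.89], [-0.75, 2.08], [0.22, 2.7], [-1.18, 4.32], [0.11, 2.71], [-2.7, 2.7]. Speed limits (rad/s): [2.57, 2.57, 3.14, 3.14, 3.14, 3.14].

INTERFACE

Orientations are given as a unit quaternion [x, y, z, w].
In Python, from cell import manip gives the robot as it stands.
- The arm moves only by the tool apply_moves, never from a script. Its argument "plan" is a list of rows, each an object of numbers: "tx", "ty", "tz": the shift along the tool's x, y, z in mm; "twist": the turn about the tool's z in degrees; "claw": the opening, from 0 (shut) to 1 (fully open). In form: [{"tx": .., "ty": .., "tz": .., "twist": .., "claw": ..}, ...]. A call has exactly 10 rows; each row shifts and turns the commanded pose from where the row before left it, along the tool's axes as they then stand; what a row does not reach is not made up. A row lasts 1/8 s, in which the tool goes at most 62.5 mm and 10.7 degrees, less where a joint would pass 70% of its speed; a pose out of reach is approached as far as the arm can. A call with a gripper value outside its range is refused whole. The fingers move at their own pace and stop on an object; "force" is the grip in N (left out, the last holds). Time passes only in rows, so rows that do not move let the fingers close, or fill a call up. It gives the time, the measured TCP pose, the force and the opening at its end, in the units of the state.
- manip.get_obs(): the state, without advancing time (a new reading comes with each control period).
- manip.snapshot(name): name is "side" or "top"; returns the picture (420x560x3 uint8, red, green, blue); there is no depth.
- manip.get_calibration(name): a dict with "fx", "fy", "cx", "cy" (pixels), "R" (3x3) and "t" (3): a world point X has camera coordinates R X + t. Camera axes: x right, y down, z forward; pixel columns grow to the right and rows downward; lengths in m; the calibration is good to about 2 mm. A picture is of the moment at which its call begins. get_calibration takes no time and is no camera call.
- manip.finish_job(): hands the job in, once; it reports no verdict.
The state is a dict: "clock": time; "joints": joint angles; "joint_velocities": joint speeds; "joint_torque": joint torques, N m; "tcp_pos": TCP position; "orientation": TCP orientation; "wrist_force": force on the tool from outside, world axes, zero at the start; "torque": the same for the moment, N m; "grip_width": opening from 0.0 (shut) to 1.0 (fully open).
Only numpy, scipy, OpenCV 4.12 (cv2) and the standard library are available. Lean on these libraries where they do the work, as an engineer would, in place of code of your own. Each camera call takes 0.05 s, during which the arm holds its last target. There are 200 camera calls.

TASK

Slide the white tub across the bench until it stands centred under the raised drop-bottom bin. Only then draw the bolt on the front of the bin sideways, so that the hinged floor swings down and all five kiln props drop into the tub. Leave the tub standing flat under the bin with the floor hanging open, and do not disturb the bowl, the mug or the jar.

Things in the scene. Friction and masses are not known exactly. Their poses are not given: they have to be found in the camera images.
- bin: Open-topped aluminium bin on two rear posts, fixed. Origin: on the bench (z = 0) exactly under the centre of the bin's bottom opening; x from its front (bolt side, nearer the robot) to its rear, y to the left seen from the robot, z up. Opening 120 x 120 mm, floor 220 mm above the bench. Outside: rear at x = +67 mm, sides at y = +/-65 mm, top 310 mm high. Posts 16 mm square at x = +118, y = +/-50 mm, on a 12 mm foot behind; open below.
- bin_lip (a point): Middle of the top edge of the bin's front wall, at (-107, 0, 310) mm in the bin's frame, axes as the bin's. The front wall leans out: its outer face runs from x = -67 mm at 220 mm height to x = -107 mm here. It overhangs the bolt and the tub's place, so a tool must come in leaning back towards the robot, 25 to 45 degrees from vertical.
- flap (a joint): The bin's hinged steel floor, 117 x 114 x 6 mm, hinged along the rear edge of the opening. 0 = shut (level); it grows as the floor drops; 1.2 rad = hanging open at its stop, its lowest point then 78 mm above the bench, just over the tub's rim. It falls by its own weight once the bolt is clear.
- bolt (a joint): Steel slide bolt under the front edge of the floor, in m. 0 = home (holding the floor); it slides along the bin's +y, to the left seen from the robot, up to 0.036; the floor is let go at about 0.020. It starts within 4 mm of home, needs about 3 to 5 N and stays where it is left.
- bolt_tab (a point): Point to pinch on the upright tab of the bolt. The tab is 10 mm thick (along the bin's y), 30 mm high and reaches forward along the bin's -x; this point is at its mid-height and mid-thickness, 16 mm behind its front end and 30 mm in front of the bolt bar. With the bolt home it is at (-117, +30, +196) mm in the bin's frame. Axes as the bin's.
- tub_mid (a point): Centre, half-way up, of the white plastic tub (open-topped, 170 mm along its x, 140 mm along its y, 75 mm high, walls 4 mm, with a thin rim that overhangs 4 mm; loose, about 0.3 kg). Stands on the bench, so this point is 37.5 mm above it. The lug is on its -x side.
- tub_lug (a point): Point to pinch on the tub's lug: an upright fin in the middle of the tub's -x end, 12 mm thick (along the tub's y), 42 mm high (33 to 75 mm above the bench), sticking out 50 mm from the end wall. This point is at its mid-height (54 mm above the bench), 19.5 mm from its outer end, 31 mm from the wall and 116 mm from the tub's centre. Axes as the tub's; x points from the lug to the tub.
- prop0_center (a point): Centre of a kiln prop: plain pale ceramic cylinder, 24 mm across, 30 mm high, about 35 g. Five alike stand on the floor of the bin at the start.
- prop1_center (a point): Centre of a kiln prop: plain pale ceramic cylinder, 24 mm across, 30 mm high, about 35 g. One of the five.
- prop2_center (a point): Centre of a kiln prop: plain pale ceramic cylinder, 24 mm across, 30 mm high, about 35 g. One of the five.
- prop3_center (a point): Centre of a kiln prop: plain pale ceramic cylinder, 24 mm across, 30 mm high, about 35 g. One of the five.
- prop4_center (a point): Centre of a kiln prop: plain pale ceramic cylinder, 24 mm across, 30 mm high, about 35 g. One of the five.
- bowl: Bystander: terracotta bowl, 124 mm across, 50 mm high, origin at the centre of its underside; stands on the bench on the other side of the bin from the tub.
- mug: Bystander: white mug, 80 mm across, 95 mm high, with a handle; origin at the centre of its underside.
- jar: Bystander: terracotta jar with a steel cap, 70 mm across, 90 mm high; origin at the centre of its underside.

How it is judged:
By the outcome, as a careful person would: the job done as asked, in the order asked, and still so for the second after the job is handed in, with the robot touching nothing.
It also fails if it takes over 72 s, if anything falls off the work surface, if the arm or the gripper's body presses on something with over 40 N, if the wrist force passes 120 N, or if a joint passes its speed limit or range.

## Working session

There is one attempt and no reset: what is moved stays moved. The work goes in short steps, Python scripts to look and compute and a tool call to move; the robot and the scene stay as the last step left them, time stands still between calls to the robot, and variables do not carry over. Pictures are saved under pics/ and viewed, on a budget of 10 in all, crops included, one or two more only if the job needs it, and the job is handed in when it is done.

Besides the shell and the picture viewer there is one more tool, called after "Emit:" by a JSON object that holds its "fn" and its "kwargs". apply_moves: Moves the arm, as the interface text tells. Its arguments: {"type":"object","properties":{"plan":{"type":"array","items":{"type":"object","properties":{"tx":{"type":"number"},"ty":{"type":"number"},"tz":{"type":"number"},"twist":{"type":"number"},"claw":{"type":"number"}}}},"force":{"type":"number"}},"required":["plan"]}

```bash
mkdir -p pics; ls
python3 - <<'E'
from cell import manip
import cv2,numpy as np
for n in("side","top"):
    im=manip.snapshot(n); cv2.imwrite(f"pics/{n}0.png",im[:,:,::-1]); c=manip.get_calibration(n)
    print(n,{k:np.round(v,4).tolist() for k,v in c.items()}, "cam",np.round(-np.array(c["R"]).T@np.array(c["t"]),3))
print(manip.get_obs())
E
```

```text
pics
side {'fx': 400.5661, 'fy': 400.5661, 'cx': 280.5016, 'cy': 208.2407, 'R': [[0.9661, -0.2581, -0.0083], [-0.1903, -0.6896, -0.6987], [0.1747, 0.6766, -0.7153]], 't': [-0.559, 0.2563, 1.2791]} cam [ 0.365 -0.833  1.089]
top {'fx': 390.7867, 'fy': 390.7867, 'cx': 273.9569, 'cy': 209.0029, 'R': [[-0.0632, -0.998, -0.0064], [-0.9717, 0.063, -0.2277], [0.2277, -0.0082, -0.9737]], 't': [0.0575, 0.6279, 1.0938]} cam [0.365 0.027 1.208]
{'clock': 0.1, 'joints': array([ 1.03599971e+00,  2.76510607e-01,  1.50598002e+00, -2.31681033e-05,
        1.36072236e+00, -1.20962259e-01]), 'joint_velocities': array([ 0.00223484, -0.00161931, -0.00274375,  0.00173076,  0.00113084,
       -0.00057734]), 'joint_torque': array([ 2.24215323e-04, -4.05455053e+01, -2.37780529e+01,  7.00950273e-02,
        2.99435249e-02, -5.67891368e-05]), 'tcp_pos': array([0.23094632, 0.52601265, 0.19721389]), 'orientation': array([ 2.05441381e-01,  9.78669087e-01, -7.70656755e-04, -2.50179650e-04]), 'wrist_force': array([-0.7625113 , -1.04166729, -0.05281364]), 'torque': array([-0.01520378,  0.00719281,  0.02102055]), 'grip_width': 0.9966070147732583}
```

View pics/side0.png

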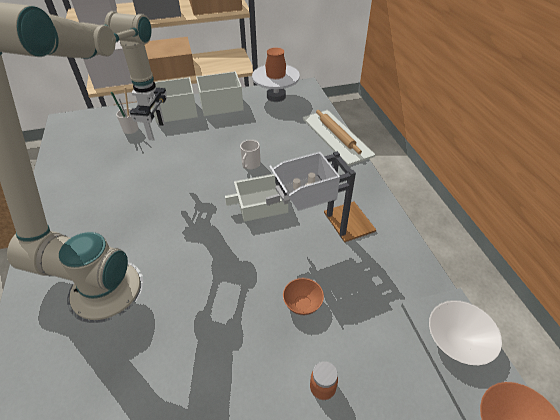

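View pics/top0.png

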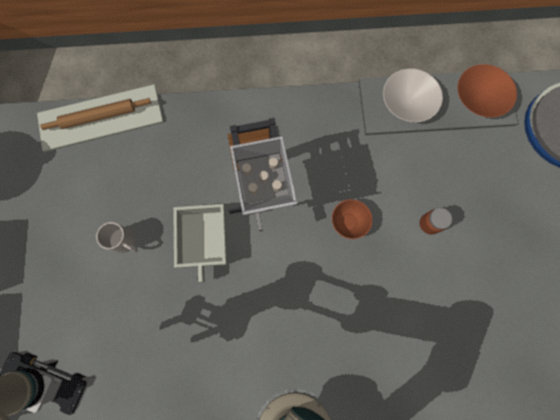

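The side view shows the tub at about (262,197), lug end (230,198), bin (307,180), mug (250,154), bowl (303,297) and jar (323,380). In the top view the tub is at (200,236), lug (200,278), bin top (263,175) and bolt tab about (259,222). Next I enlarge both.

Run:
```python
import cv2,numpy as np
a=cv2.imread("pics/top0.png")[120:290,160:305]; b=cv2.imread("pics/side0.png")[140:245,215:385]
a=cv2.resize(a,None,fx=3.4,fy=3.4,interpolation=cv2.INTER_CUBIC)[:,:]
cv2.imwrite("pics/topc.png",a)
b=cv2.resize(b,None,fx=4.6,fy=4.6,interpolation=cv2.INTER_CUBIC); cv2.imwrite("pics/sidec.png",b); print(a.shape,b.shape)
```

```text
(578, 493, 3) (483, 782, 3)
```

View pics/topc.png

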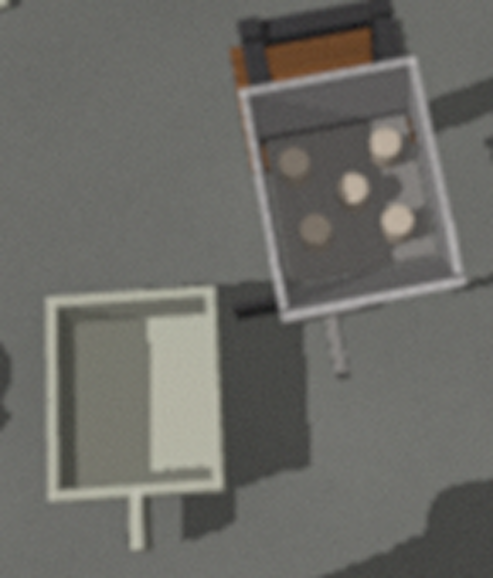

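View pics/sidec.png

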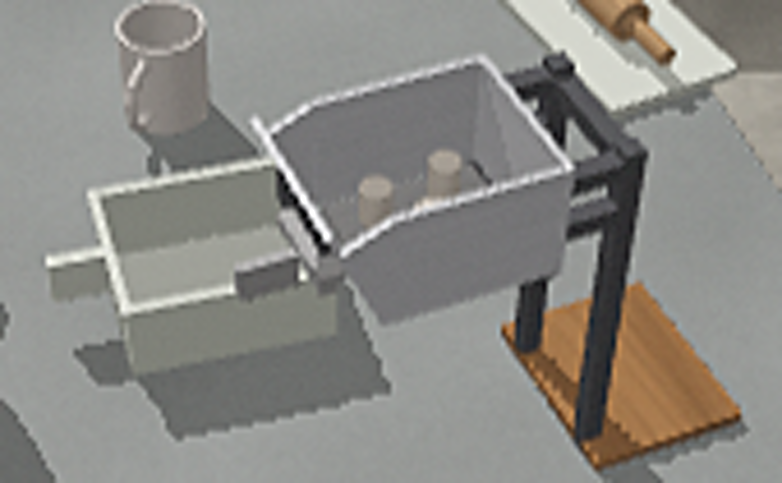

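The top crop shows the bin rim corners at about (243,92), (413,61), (463,282) and (284,318), and the tab running (333,318) to (342,375). The tub rim corners are at (46,298), (214,287), (222,490) and (49,500), with the lug tip at (138,548). The side crop shows the tab's near end at (237,280) in crop pixels.

```bash
cat > h.py <<'E'
from cell import manip
import cv2,numpy as np
from scipy.spatial.transform import Rotation as Ro
def ray(n,uv,z):
    c=manip.get_calibration(n);R=np.array(c["R"]);C=-R.T@np.array(c["t"])
    d=R.T@np.array([(uv[0]-c["cx"])/c["fx"],(uv[1]-c["cy"])/c["fy"],1]); return C+d*(z-C[2])/d[2]
def proj(n,X):
    c=manip.get_calibration(n);p=np.array(c["R"])@X+np.array(c["t"]);return np.array([c["fx"]*p[0]/p[2]+c["cx"],c["fy"]*p[1]/p[2]+c["cy"]])
def fit(model,pts):  # 2D rigid
    m=np.array(model)[:,:2];p=np.array(pts)[:,:2];a=m-m.mean(0);b=p-p.mean(0)
    th=np.arctan2((a[:,0]*b[:,1]-a[:,1]*b[:,0]).sum(),(a*b).sum())
    R=np.array([[np.cos(th),-np.sin(th)],[np.sin(th),np.cos(th)]]);t=p.mean(0)-R@m.mean(0)
    return t,th,np.linalg.norm(m@R.T+t-p,axis=1)
def topc(x,y): return ((x+.5)/3.4-.5+160,(y+.5)/3.4-.5+120)
def sidec(x,y): return ((x+.5)/4.6-.5+215,(y+.5)/4.6-.5+140)
E
python3 - <<'E'
from h import *
np.set_printoptions(precision=4,suppress=True)
P=[ray("top",topc(*q),.31) for q in((245,93),(412,62),(460,281),(286,316))]
t,th,e=fit([(.065,.063),(.065,-.063),(-.105,-.063),(-.105,.063)],P); print("bin",t,np.degrees(th),e)
# side view rim: rear-left (483,60), rear-right(572,167), front-left(255,122), front-right(340,252)
P=[ray("side",sidec(*q),.31) for q in((485,58),(571,167),(338,253),(256,122))]
t2,th2,e=fit([(.067,.063),(.067,-.063),(-.105,-.063),(-.105,.063)],P); print("bin side",t2,np.degrees(th2),e)
P=[ray("top",topc(*q),.075) for q in((46,297),(215,287),(222,490),(49,500))]
u,uh,e=fit([(.089,.074),(.089,-.074),(-.089,-.074),(-.089,.074)],P); print("tub",u,np.degrees(uh),e)
P=ray("top",topc(138,549),.075);print("lugtip",P,"pred",u+.1355*np.array([np.cos(uh),np.sin(uh)]) *-1)
c,s=np.cos(th),np.sin(th);R=np.array([[c,-s],[s,c]])
print("tab pt",t+R@[-.117,.03], "tip top", t+R@[-.133,.03], "seen", ray("top",topc(342,375),.211))
print("tab side tip",ray("side",sidec(237,272),.211))
d=np.array([np.cos(uh),np.sin(uh)]);print("lug now",u-.116*d,"lug goal",t-R@[.116,0],"tub goal",t, "radius",np.linalg.norm(t+R@[-.117,.03]))
for n,p in(("bowl",(352,219)),("jar",(437,220)),("mug",(110,237))): print(n,ray("top",p,.05 if n=="bowl" else .09))
E
```

```text
bin [0.6822 0.0434] 7.649903275023141 [0.0019 0.002  0.0021 0.0015]
bin side [0.683  0.0361] 9.429928026248625 [0.0005 0.0045 0.0064 0.0048]
tub [0.5662 0.2425] 0.0437606643331032 [0.0007 0.0005 0.0004 0.0012]
lugtip [0.4321 0.2409 0.075 ] pred [0.4307 0.2424]
tab pt [0.5623 0.0576] tip top [0.5464 0.0555] seen [0.5447 0.0574 0.211 ]
tab side tip [0.5472 0.0502 0.211 ]
lug now [0.4502 0.2425] lug goal [0.5672 0.028 ] tub goal [0.6822 0.0434] radius 0.5652056879140087
bowl [ 0.5894 -0.2164  0.05  ]
jar [ 0.5627 -0.4544  0.09  ]
mug [0.5738 0.4969 0.09  ]
```

The bin's lip needs a lean of 25 to 45 degrees, and move rows can't tilt the tool directly. Reaching past the arm's limit in the bin's x direction may make the tool lean, since such a pose is only "approached as far as the arm can". I'll try that high above everything, after turning tool y along the bin's y.

Emit:
{"fn": "apply_moves", "kwargs": {"plan": [{"tz":-30,"twist":-3.1},{"tz":-30,"twist":-3.1},{"tz":-30,"twist":-3.1},{"tz":-30,"twist":-3.1},{"tz":-30,"twist":-3.1},{"tz":-30,"twist":-3.1},{"tz":-30,"twist":-3.1},{"tz":-30,"twist":-3.1},{"tz":-30,"twist":-3.1},{"tz":-30,"twist":-3.3}]}}

```text
invalid input at $.plan[0]: expected keys tx, ty, tz, twist, claw
```

```bash
cat >> h.py <<'E'
def st():
    o=manip.get_obs();R=Ro.from_quat(o["orientation"]).as_matrix()
    print("t",round(o["clock"],2),"p",np.round(o["tcp_pos"],4),"q",np.round(o["joints"],3),"z",np.round(R[:,2],3),"yaz",round(np.degrees(np.arctan2(R[1,1],R[0,1])),1),"lean",round(np.degrees(np.arccos(-R[2,2])),1),"F",np.round(o["wrist_force"],1),"g",round(o["grip_width"],3))
    return o["tcp_pos"],R
def go(target):
    p,R=st();d=R.T@(np.array(target)-p)*1000;print("tool mm",np.round(d,1))
E
python3 -c "
from h import *
go([.45,.06,.5])"
```

```text
t 0.1 p [0.2309 0.526  0.1972] q [ 1.036  0.277  1.506 -0.     1.361 -0.121] z [-0.001 -0.001 -1.   ] yaz 66.3 lean 0.1 F [-0.8 -1.  -0.1] g 0.997
tool mm [-387.9 -339.1 -302.3]
```

Emit:
{"fn": "apply_moves", "kwargs": {"plan": [{"tx":-10,"ty":0,"tz":-45,"twist":0,"claw":1},{"tx":-42,"ty":-37,"tz":-28,"twist":0,"claw":1},{"tx":-42,"ty":-37,"tz":-28,"twist":0,"claw":1},{"tx":-42,"ty":-37,"tz":-28,"twist":0,"claw":1},{"tx":-42,"ty":-37,"tz":-28,"twist":0,"claw":1},{"tx":-42,"ty":-37,"tz":-28,"twist":0,"claw":1},{"tx":-42,"ty":-37,"tz":-28,"twist":0,"claw":1},{"tx":-42,"ty":-37,"tz":-28,"twist":0,"claw":1},{"tx":-42,"ty":-37,"tz":-28,"twist":0,"claw":1},{"tx":-42,"ty":-37,"tz":-28,"twist":0,"claw":1}]}}

```text
clock: 1.35
tcp_pos: [0.4525, 0.0645, 0.4953]
orientation: [0.205, 0.979, 0.0, -0.0]
wrist_force: [0.3, 0.1, 0.2]
grip_width: 1.0
```

Emit:
{"fn": "apply_moves", "kwargs": {"plan": [{"tx":0,"ty":0,"tz":0,"twist":-4,"claw":1},{"tx":0,"ty":0,"tz":0,"twist":-4,"claw":1},{"tx":0,"ty":0,"tz":0,"twist":-4,"claw":1},{"tx":0,"ty":0,"tz":0,"twist":-4,"claw":1},{"tx":0,"ty":0,"tz":0,"twist":-4,"claw":1},{"tx":0,"ty":0,"tz":0,"twist":-4,"claw":1},{"tx":0,"ty":0,"tz":0,"twist":-4,"claw":1},{"tx":0,"ty":0,"tz":0,"twist":-3.3,"claw":1},{"tx":0,"ty":0,"tz":0,"twist":0,"claw":1},{"tx":0,"ty":0,"tz":0,"twist":0,"claw":1}]}}

```text
clock: 2.6
tcp_pos: [0.4522, 0.0662, 0.4944]
orientation: [-0.066, 0.998, 0.0, -0.0]
wrist_force: [-0.1, -0.3, 0.2]
grip_width: 1.0
```

```bash
python3 -c "
from h import *
p,R=st();print(R)"
```

```text
t 2.6 p [0.4522 0.0662 0.4944] q [-0.007  0.073  1.051  0.     2.018 -1.71 ] z [-0.  0. -1.] yaz 97.5 lean 0.0 F [-0.1 -0.3  0.2] g 1.0
[[-9.91338530e-01 -1.31330615e-01 -4.33834424e-04]
 [-1.31330668e-01  9.91338613e-01  9.58402813e-05]
 [ 4.17490053e-04  1.51985928e-04 -9.99999901e-01]]
```

Emit:
{"fn": "apply_moves", "kwargs": {"plan": [{"tx":-45,"ty":9,"tz":0,"twist":0,"claw":1},{"tx":-45,"ty":9,"tz":0,"twist":0,"claw":1},{"tx":-45,"ty":9,"tz":0,"twist":0,"claw":1},{"tx":-45,"ty":9,"tz":0,"twist":0,"claw":1},{"tx":-45,"ty":9,"tz":0,"twist":0,"claw":1},{"tx":-45,"ty":9,"tz":0,"twist":0,"claw":1},{"tx":-45,"ty":9,"tz":0,"twist":0,"claw":1},{"tx":-45,"ty":0,"tz":0,"twist":0,"claw":1},{"tx":-45,"ty":0,"tz":0,"twist":0,"claw":1},{"tx":0,"ty":0,"tz":0,"twist":0,"claw":1}]}}

```text
clock: 3.85
tcp_pos: [0.7841, 0.1684, 0.4325]
orientation: [-0.066, 0.997, 0.005, 0.032]
wrist_force: [0.1, 0.2, -0.4]
grip_width: 0.999
```

```bash
python3 -c "
from h import *
p,R=st()"
```

```text
t 3.85 p [0.7841 0.1684 0.4325] q [ 0.122  0.693  0.223  0.008  2.161 -1.576] z [ 0.063  0.014 -0.998] yaz 97.6 lean 3.7 F [ 0.1  0.2 -0.4] g 0.999
```

The overreach does make the tool lean: 3.7 degrees so far, in the right direction. I'll keep going.

Emit:
{"fn": "apply_moves", "kwargs": {"plan": [{"tx":-60,"ty":0,"tz":-15,"twist":0,"claw":1},{"tx":-60,"ty":0,"tz":-15,"twist":0,"claw":1},{"tx":-60,"ty":0,"tz":-15,"twist":0,"claw":1},{"tx":-60,"ty":0,"tz":-15,"twist":0,"claw":1},{"tx":-60,"ty":0,"tz":-15,"twist":0,"claw":1},{"tx":-60,"ty":0,"tz":-15,"twist":0,"claw":1},{"tx":-60,"ty":0,"tz":-15,"twist":0,"claw":1},{"tx":0,"ty":0,"tz":0,"twist":0,"claw":1},{"tx":0,"ty":0,"tz":0,"twist":0,"claw":1},{"tx":0,"ty":0,"tz":0,"twist":0,"claw":1}]}}

```text
clock: 5.1
tcp_pos: [0.9368, 0.1728, 0.4172]
orientation: [-0.065, 0.981, 0.024, 0.179]
wrist_force: [-0.8, 0.1, 0.6]
grip_width: 0.997
```

```bash
python3 -c "
from h import *
p,R=st()"
```

```text
t 5.1 p [0.9368 0.1728 0.4172] q [ 0.094  0.745  0.221  0.038  1.812 -1.593] z [ 0.349  0.07  -0.934] yaz 97.8 lean 20.9 F [-0.8  0.1  0.6] g 0.997
```

Emit:
{"fn": "apply_moves", "kwargs": {"plan": [{"tx":-60,"ty":-6,"tz":0,"twist":0,"claw":1},{"tx":-60,"ty":-6,"tz":0,"twist":0,"claw":1},{"tx":-60,"ty":-6,"tz":0,"twist":0,"claw":1},{"tx":-60,"ty":-6,"tz":0,"twist":0,"claw":1},{"tx":-60,"ty":-6,"tz":0,"twist":0,"claw":1},{"tx":0,"ty":0,"tz":0,"twist":0,"claw":1},{"tx":0,"ty":0,"tz":0,"twist":0,"claw":1},{"tx":0,"ty":0,"tz":0,"twist":0,"claw":1},{"tx":0,"ty":0,"tz":0,"twist":0,"claw":1},{"tx":0,"ty":0,"tz":0,"twist":0,"claw":1}]}}

```text
clock: 6.35
tcp_pos: [1.0459, 0.152, 0.4202]
orientation: [-0.062, 0.956, 0.034, 0.284]
wrist_force: [0.3, -0.4, 0.2]
grip_width: 0.999
```

```bash
python3 -c "
from h import *
go([.40,.2425,.25])"
```

```text
t 6.35 p [1.0459 0.152  0.4202] q [ 0.051  0.789  0.221  0.072  1.554 -1.63 ] z [ 0.54   0.1   -0.836] yaz 98.0 lean 33.3 F [ 0.3 -0.4  0.2] g 0.999
tool mm [ 620.6  174.2 -197.2]
```

```bash
cat >> h.py <<'E'
def wps(*w):
    p,R=st();print("xax",np.round(R[:,0],3),"yax",np.round(R[:,1],3))
    for t in w: print(t,"tool mm",np.round(R.T@(np.array(t)-p)*1000,1));p=np.array(t)
E
python3 -c "
from h import *
wps([.8,.18,.46],[.369,.2275,.42],[.369,.2275,.179],[.4502,.2425,.054])"
```

```text
t 6.35 p [1.0459 0.152  0.4202] q [ 0.051  0.789  0.221  0.072  1.554 -1.63 ] z [ 0.54   0.1   -0.836] yaz 98.0 lean 33.3 F [ 0.3 -0.4  0.2] g 0.999
xax [-0.83  -0.1   -0.548] yax [-0.139  0.99   0.029]
[0.8, 0.18, 0.46] tool mm [ 179.6   62.9 -163.1]
[0.369, 0.2275, 0.42] tool mm [ 375.1  105.6 -194.4]
[0.369, 0.2275, 0.179] tool mm [132.1  -6.9 201.5]
[0.4502, 0.2425, 0.054] tool mm [ -0.4   0.  149.8]
```

Emit:
{"fn": "apply_moves", "kwargs": {"plan": [{"tx":36,"ty":12.6,"tz":-32.6,"twist":0,"claw":1},{"tx":36,"ty":12.6,"tz":-32.6,"twist":0,"claw":1},{"tx":36,"ty":12.6,"tz":-32.6,"twist":0,"claw":1},{"tx":36,"ty":12.6,"tz":-32.6,"twist":0,"claw":1},{"tx":36,"ty":12.6,"tz":-32.6,"twist":0,"claw":1},{"tx":44,"ty":12.4,"tz":-22.9,"twist":0,"claw":1},{"tx":44,"ty":12.4,"tz":-22.9,"twist":0,"claw":1},{"tx":44,"ty":12.4,"tz":-22.9,"twist":0,"claw":1},{"tx":44,"ty":12.4,"tz":-22.9,"twist":0,"claw":1},{"tx":44,"ty":12.4,"tz":-22.9,"twist":0,"claw":1}]}}

```text
clock: 7.6
tcp_pos: [0.5448, 0.2077, 0.4367]
orientation: [-0.062, 0.956, 0.034, 0.285]
wrist_force: [0.1, 0.6, 0.4]
grip_width: 1.0
```

```bash
python3 -c "
from h import *
wps([.369,.2275,.42],[.369,.2275,.179],[.4502,.2425,.054])"
```

```text
t 7.6 p [0.5448 0.2077 0.4367] q [ 0.282 -0.098  1.513 -0.06   1.148 -1.41 ] z [ 0.54   0.1   -0.836] yaz 97.9 lean 33.3 F [0.1 0.6 0.4] g 1.0
xax [-0.83  -0.1   -0.549] yax [-0.138  0.99   0.029]
[0.369, 0.2275, 0.42] tool mm [153.1  43.4 -79. ]
[0.369, 0.2275, 0.179] tool mm [132.2  -7.  201.4]
[0.4502, 0.2425, 0.054] tool mm [ -0.3  -0.  149.8]
```

Emit:
{"fn": "apply_moves", "kwargs": {"plan": [{"tx":38.3,"ty":10.9,"tz":-19.8,"twist":0,"claw":1},{"tx":38.3,"ty":10.9,"tz":-19.8,"twist":0,"claw":1},{"tx":38.3,"ty":10.9,"tz":-19.8,"twist":0,"claw":1},{"tx":38.3,"ty":10.9,"tz":-19.8,"twist":0,"claw":1},{"tx":26.4,"ty":-1.4,"tz":40.3,"twist":0,"claw":1},{"tx":26.4,"ty":-1.4,"tz":40.3,"twist":0,"claw":1},{"tx":26.4,"ty":-1.4,"tz":40.3,"twist":0,"claw":1},{"tx":26.4,"ty":-1.4,"tz":40.3,"twist":0,"claw":1},{"tx":26.4,"ty":-1.4,"tz":40.3,"twist":0,"claw":1},{"tx":0,"ty":0,"tz":0,"twist":0,"claw":1}]}}

```text
clock: 8.85
tcp_pos: [0.3679, 0.2255, 0.1751]
orientation: [-0.063, 0.957, 0.031, 0.281]
wrist_force: [-0.2, 1.2, 0.7]
grip_width: 1.0
```

```bash
python3 -c "
from h import *
wps([.4502,.2425,.054])"
```

```text
t 8.85 p [0.3679 0.2255 0.1751] q [ 0.59  -0.18   2.228 -0.397  0.597 -0.839] z [ 0.534  0.095 -0.84 ] yaz 97.9 lean 32.8 F [-0.2  1.2  0.7] g 1.0
xax [-0.834 -0.103 -0.542] yax [-0.138  0.99   0.025]
[0.4502, 0.2425, 0.054] tool mm [ -4.8   2.4 147.3]
```

Emit:
{"fn": "apply_moves", "kwargs": {"plan": [{"tx":-0.6,"ty":0.4,"tz":25,"twist":0,"claw":1},{"tx":-0.6,"ty":0.4,"tz":25,"twist":0,"claw":1},{"tx":-0.6,"ty":0.4,"tz":25,"twist":0,"claw":1},{"tx":-0.6,"ty":0.4,"tz":25,"twist":0,"claw":1},{"tx":-0.6,"ty":0.4,"tz":25,"twist":0,"claw":1},{"tx":-0.6,"ty":0.4,"tz":22,"twist":0,"claw":1},{"tx":0,"ty":0,"tz":0,"twist":0,"claw":0.5},{"tx":0,"ty":0,"tz":0,"twist":0,"claw":0.35},{"tx":0,"ty":0,"tz":0,"twist":0,"claw":0.25},{"tx":0,"ty":0,"tz":0,"twist":0,"claw":0.22}], "force": 20}}

```text
clock: 10.1
tcp_pos: [0.453, 0.2452, 0.0591]
orientation: [-0.062, 0.956, 0.034, 0.285]
wrist_force: [-1.2, -0.6, -0.2]
grip_width: 0.609
```

Run:
```python
from h import *
st();a=manip.snapshot("top")[:,:,::-1][170:310,120:300];b=manip.snapshot("side")[:,:,::-1][130:270,180:360]
cv2.imwrite("pics/g1.png",cv2.resize(np.vstack([a,b]),None,fx=2.1,fy=2.1,interpolation=cv2.INTER_CUBIC))
```

```text
t 10.1 p [0.453  0.2452 0.0591] q [ 0.489  0.149  2.326 -1.008  0.197 -0.26 ] z [ 0.541  0.1   -0.835] yaz 98.0 lean 33.4 F [-1.2 -0.6 -0.2] g 0.609
```

View pics/g1.png

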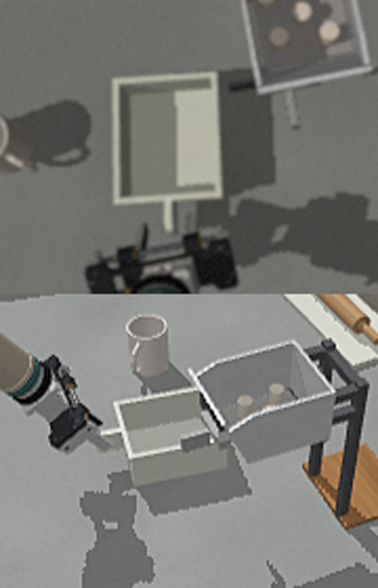

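Run:
```python
from h import *
p,R=st()
for X in (p,p+.019*R[:,2],np.array([.4307,.2425,.075]),np.array([.4502,.2425,.054])):
    print((proj("side",X)-[180,130])*2.1+[0,294],(proj("top",X)-[120,170])*2.1)
```

```text
t 10.2 p [0.4529 0.2451 0.0587] q [ 0.489  0.149  2.326 -1.009  0.197 -0.26 ] z [ 0.54   0.1   -0.835] yaz 98.0 lean 33.3 F [-0.8  1.1 -0.6] g 0.526
[105.89816002 435.66792014] [167.42794839 218.91687699]
[112.28621101 440.28550723] [168.08918397 212.37544738]
[ 92.65959346 432.32306318] [167.37270887 234.4717606 ]
[104.91356727 438.86360859] [169.98181086 220.9638223 ]
```

The picture shows the tub still in place with the lug between the open fingers, and the TCP projects onto the lug at (106,436). I'll close on it.

Emit:
{"fn": "apply_moves", "kwargs": {"plan": [{"tx":0,"ty":0,"tz":0,"twist":0,"claw":0.1},{"tx":0,"ty":0,"tz":0,"twist":0,"claw":0},{"tx":0,"ty":0,"tz":0,"twist":0,"claw":0},{"tx":0,"ty":0,"tz":0,"twist":0,"claw":0},{"tx":0,"ty":0,"tz":0,"twist":0,"claw":0},{"tx":0,"ty":0,"tz":0,"twist":0,"claw":0},{"tx":0,"ty":0,"tz":0,"twist":0,"claw":0},{"tx":0,"ty":0,"tz":0,"twist":0,"claw":0},{"tx":0,"ty":0,"tz":0,"twist":0,"claw":0},{"tx":0,"ty":0,"tz":0,"twist":0,"claw":0}], "force": 25}}

```text
clock: 11.45
tcp_pos: [0.4528, 0.245, 0.0581]
orientation: [-0.062, 0.956, 0.034, 0.284]
wrist_force: [0.1, -0.1, -1.4]
grip_width: 0.121
```

```bash
cat >> h.py <<'E'
def tubpose(save=None):
    im=manip.snapshot("top")
    hsv=cv2.cvtColor(im,cv2.COLOR_RGB2HSV)
    if save: cv2.imwrite(save,im[:,:,::-1])
    return im,hsv
E
python3 - <<'E'
from h import *
p,R=st()
a=manip.snapshot("top")[:,:,::-1]
cv2.imwrite("pics/g2.png",cv2.resize(a[120:290,160:330],None,fx=3.4,fy=3.4,interpolation=cv2.INTER_CUBIC))
# goal lug, with grip offset same
wps([.5702,.030,.0585])
E
```

```text
t 11.45 p [0.4528 0.245  0.0581] q [ 0.489  0.151  2.326 -1.009  0.197 -0.259] z [ 0.539  0.1   -0.836] yaz 98.0 lean 33.3 F [ 0.1 -0.1 -1.4] g 0.121
t 11.5 p [0.4528 0.245  0.058 ] q [ 0.489  0.151  2.326 -1.009  0.197 -0.259] z [ 0.539  0.1   -0.836] yaz 98.0 lean 33.3 F [ 0.6  0.4 -1.4] g 0.125
xax [-0.831 -0.1   -0.548] yax [-0.138  0.99   0.029]
[0.5702, 0.03, 0.0585] tool mm [ -76.2 -229.1   41.5]
```

View pics/g2.png

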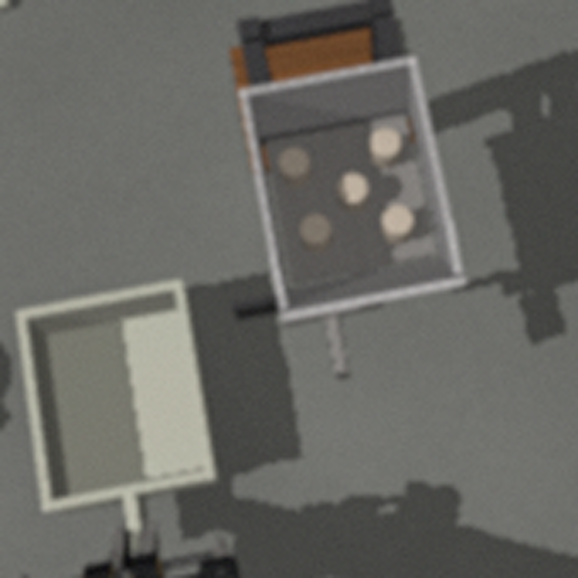

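The tub turned with the grip to about the bin's yaw. Its rim corners are now near (18,313), (182,282), (214,475) and (45,508).

Run:
```python
from h import *
P=[ray("top",topc(*q),.075) for q in((18,313),(182,282),(214,475),(45,509))]
u,uh,e=fit([(.089,.074),(.089,-.074),(-.089,-.074),(-.089,.074)],P); print("tub",u,np.degrees(uh),e)
p,R=st(); d=np.array([.6822,.0430])-u; print(d)
wps(p+np.r_[d,0])
```

```text
tub [0.5660749  0.25835642] 7.543475891712292 [0.00256152 0.00292899 0.00303537 0.00259617]
t 11.5 p [0.4528 0.245  0.058 ] q [ 0.489  0.151  2.326 -1.009  0.197 -0.259] z [ 0.539  0.1   -0.836] yaz 98.0 lean 33.3 F [ 0.6  0.4 -1.4] g 0.125
[ 0.1161251  -0.21535642]
t 11.5 p [0.4528 0.245  0.058 ] q [ 0.489  0.151  2.326 -1.009  0.197 -0.259] z [ 0.539  0.1   -0.836] yaz 98.0 lean 33.3 F [ 0.6  0.4 -1.4] g 0.125
xax [-0.831 -0.1   -0.548] yax [-0.138  0.99   0.029]
[0.56888965 0.02966576 0.05802762] tool mm [ -74.9 -229.3   41.2]
```

Emit:
{"fn": "apply_moves", "kwargs": {"plan": [{"tx":-4,"ty":-10,"tz":2.3,"twist":0,"claw":0},{"tx":-6,"ty":-18,"tz":3.3,"twist":0,"claw":0},{"tx":-6,"ty":-18,"tz":3.3,"twist":0,"claw":0},{"tx":-6,"ty":-18,"tz":3.3,"twist":0,"claw":0},{"tx":-6,"ty":-18,"tz":3.3,"twist":0,"claw":0},{"tx":-6,"ty":-18,"tz":3.3,"twist":0,"claw":0},{"tx":-6,"ty":-18,"tz":3.3,"twist":0,"claw":0},{"tx":-6,"ty":-18,"tz":3.3,"twist":0,"claw":0},{"tx":-6,"ty":-18,"tz":3.3,"twist":0,"claw":0},{"tx":0,"ty":0,"tz":0,"twist":0,"claw":0}]}}

```text
clock: 12.75
tcp_pos: [0.5245, 0.115, 0.0608]
orientation: [-0.06, 0.957, 0.032, 0.28]
wrist_force: [-0.7, 0.2, -1.5]
grip_width: 0.126
```

```bash
python3 -c "
from h import *
wps([.5689,.0297,.058])"
```

```text
t 12.75 p [0.5245 0.115  0.0608] q [ 0.025  0.15   2.306  0.604  0.144 -2.247] z [ 0.533  0.095 -0.841] yaz 97.7 lean 32.8 F [-0.7  0.2 -1.5] g 0.126
xax [-0.835 -0.098 -0.541] yax [-0.133  0.991  0.027]
[0.5689, 0.0297, 0.058] tool mm [-27.3 -90.5  17.9]
```

Emit:
{"fn": "apply_moves", "kwargs": {"plan": [{"tx":-9.3,"ty":-1.5,"tz":5.9,"twist":0,"claw":0},{"tx":-9.3,"ty":-1.5,"tz":5.9,"twist":0,"claw":0},{"tx":-9.3,"ty":-1.5,"tz":5.9,"twist":0,"claw":0},{"tx":-9.3,"ty":-1.5,"tz":5.9,"twist":0,"claw":0},{"tx":1.6,"ty":-14,"tz":-0.9,"twist":0,"claw":0},{"tx":1.6,"ty":-14,"tz":-0.9,"twist":0,"claw":0},{"tx":1.6,"ty":-14,"tz":-0.9,"twist":0,"claw":0},{"tx":1.6,"ty":-14,"tz":-0.9,"twist":0,"claw":0},{"tx":1.6,"ty":-14,"tz":-0.9,"twist":0,"claw":0},{"tx":1.6,"ty":-14,"tz":-0.9,"twist":0,"claw":0}]}}

```text
clock: 14.0
tcp_pos: [0.5699, 0.0319, 0.06]
orientation: [-0.062, 0.958, 0.031, 0.278]
wrist_force: [-0.2, 1.3, -1.0]
grip_width: 0.129
```

Run:
```python
from h import *
wps([.5689,.0297,.058])
b=manip.snapshot("side")[:,:,::-1][130:270,190:390]; a=manip.snapshot("top")[:,:,::-1][120:260,180:380]
cv2.imwrite("pics/g3.png",cv2.resize(np.vstack([b,a]),None,fx=2.1,fy=2.1,interpolation=cv2.INTER_CUBIC))
```

```text
t 14.0 p [0.5699 0.0319 0.06  ] q [-0.21   0.198  2.234  0.868  0.268 -2.703] z [ 0.53   0.094 -0.843] yaz 97.8 lean 32.5 F [-0.2  1.3 -1. ] g 0.129
xax [-0.837 -0.101 -0.537] yax [-0.136  0.99   0.025]
[0.5689, 0.0297, 0.058] tool mm [ 2.2 -2.1  0.9]
```

View pics/g3.png

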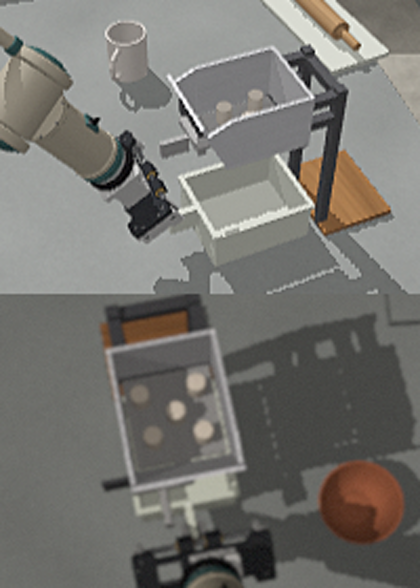

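The tub is under the bin and gripped, standing flat, but j6 has reached its range limit so no more motion that way. Rim corners in the side view are (181,176), (218,237) and (312,206). I'll measure the tub's centring from these.

Run:
```python
from h import *
s=lambda x,y:((x+.5)/2.1-.5+190,(y+.5)/2.1-.5+130)
P=[ray("side",s(*q),.075) for q in((180,176),(218,237),(312,206))]
u,uh,e=fit([(-.089,.074),(-.089,-.074),(.089,-.074)],P); print("tub side",u,np.degrees(uh),e)
p,R=st(); print("from grip",p[:2]+[.1133,.0134])
t=lambda x,y:((x+.5)/2.1-.5+180,(y-294+.5)/2.1-.5+120)
for q in((134,513),(243,494)): print(ray("top",t(*q),.075), )
B=np.array([.6822,.0434]);a=np.radians(7.65);Rb=np.array([[np.cos(a),-np.sin(a)],[np.sin(a),np.cos(a)]]);print(B+Rb@[-.089,.074],B+Rb@[-.089,-.074])
# independent bin opening check: bin bottom corner right-front and right-rear seen in side at z=.22
```

```text
tub side [0.68621257 0.04687869] 7.721605599393401 [0.00244028 0.00612396 0.00707408]
t 14.1 p [0.5708 0.0306 0.0606] q [-0.21   0.198  2.233  0.868  0.266 -2.702] z [ 0.531  0.091 -0.842] yaz 97.7 lean 32.6 F [ 0.7  0.2 -1.2] g 0.128
from grip [0.68414794 0.04402481]
[0.59010748 0.10975129 0.075     ]
[ 0.60747161 -0.04525002  0.075     ]
[0.58414114 0.10489358] [ 0.6038431  -0.04178918]
```

The three estimates agree within about 4 mm (centred, yaw about 7.7 degrees). I'll ease down and back by 2 mm, release and retreat along the tool axis.

Emit:
{"fn": "apply_moves", "kwargs": {"plan": [{"tx":3,"ty":0,"tz":1,"twist":0,"claw":0},{"tx":0,"ty":0,"tz":0,"twist":0,"claw":0.5},{"tx":0,"ty":0,"tz":0,"twist":0,"claw":0.5},{"tx":0,"ty":0,"tz":0,"twist":0,"claw":0.5},{"tx":0,"ty":0,"tz":0,"twist":0,"claw":0.5},{"tx":1,"ty":0,"tz":-10,"twist":0,"claw":0.5},{"tx":3,"ty":0,"tz":-25,"twist":0,"claw":0.5},{"tx":3,"ty":0,"tz":-25,"twist":0,"claw":0.5},{"tx":3,"ty":0,"tz":-25,"twist":0,"claw":0.5},{"tx":3,"ty":0,"tz":-25,"twist":0,"claw":0.5}]}}

```text
clock: 15.35
tcp_pos: [0.498, 0.0211, 0.145]
orientation: [-0.061, 0.958, 0.03, 0.277]
wrist_force: [0.5, -0.2, 0.0]
grip_width: 0.501
```

Run:
```python
from h import *
p,R=st()
T=np.array([.5623,.0590,.196])-.008*np.array([.99,.13,0]); wps(T-.09*R[:,2], T)
b=manip.snapshot("side")[:,:,::-1][130:270,190:390]; a=manip.snapshot("top")[:,:,::-1][120:260,180:380]
cv2.imwrite("pics/g4.png",cv2.resize(np.vstack([b,a]),None,fx=2.1,fy=2.1,interpolation=cv2.INTER_CUBIC))
```

```text
t 15.35 p [0.498  0.0211 0.145 ] q [-0.297 -0.058  2.219  0.509  0.522 -2.382] z [ 0.528  0.092 -0.844] yaz 97.7 lean 32.4 F [ 0.5 -0.2  0. ] g 0.501
t 15.35 p [0.498  0.0211 0.145 ] q [-0.297 -0.058  2.219  0.509  0.522 -2.382] z [ 0.528  0.092 -0.844] yaz 97.7 lean 32.4 F [ 0.5 -0.2  0. ] g 0.501
xax [-0.839 -0.101 -0.535] yax [-0.135  0.991  0.024]
[0.50686021 0.04963633 0.27197753] tool mm [-78.3  30.1 -99.9]
[0.55438 0.05796 0.196  ] tool mm [ 0.  0. 90.]
```

View pics/g4.png

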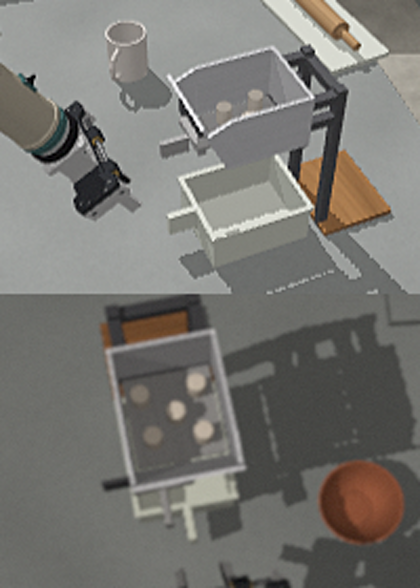

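The tub stands flat under the bin at the intended place, released and unmoved. In the top view the tab's tip is at (171,523) and the lug's tip at (194,540), and the bowl is untouched. Next, the bolt.

Emit:
{"fn": "apply_moves", "kwargs": {"plan": [{"tx":0,"ty":6,"tz":-25,"twist":0,"claw":0.5},{"tx":0,"ty":6,"tz":-25,"twist":0,"claw":0.5},{"tx":-20,"ty":6,"tz":-25,"twist":0,"claw":0.5},{"tx":-28,"ty":6,"tz":-25,"twist":0,"claw":0.5},{"tx":-30,"ty":6,"tz":0,"twist":0,"claw":0.5},{"tx":0,"ty":0,"tz":20,"twist":0,"claw":0.5},{"tx":0,"ty":0,"tz":20,"twist":0,"claw":0.5},{"tx":0,"ty":0,"tz":10,"twist":0,"claw":0.5},{"tx":0,"ty":0,"tz":0,"twist":0,"claw":0.5},{"tx":0,"ty":0,"tz":0,"twist":0,"claw":0.5}]}}

```text
clock: 16.7
tcp_pos: [0.5339, 0.054, 0.2296]
orientation: [-0.061, 0.958, 0.031, 0.278]
wrist_force: [0.2, 0.5, 0.5]
grip_width: 0.499
```

Run:
```python
from h import *
t=lambda x,y:((x+.5)/2.1-.5+180,(y-294+.5)/2.1-.5+120)
print("tab tip",ray("top",t(171,523),.211),"lug tip",ray("top",t(194,540),.075))
wps([.5544,.058,.196])
```

```text
tab tip [0.54757596 0.05478667 0.211     ] lug tip [0.54639987 0.02791966 0.075     ]
t 16.7 p [0.5339 0.054  0.2296] q [-0.163 -0.095  2.009  0.276  0.706 -2.024] z [ 0.529  0.093 -0.844] yaz 97.7 lean 32.5 F [0.2 0.5 0.5] g 0.499
xax [-0.838 -0.101 -0.536] yax [-0.134  0.991  0.024]
[0.5544, 0.058, 0.196] tool mm [ 0.4  0.4 39.5]
```

Emit:
{"fn": "apply_moves", "kwargs": {"plan": [{"tx":0,"ty":0,"tz":14,"twist":0,"claw":0.5},{"tx":0,"ty":0,"tz":14,"twist":0,"claw":0.5},{"tx":0,"ty":0,"tz":12,"twist":0,"claw":0.5},{"tx":0,"ty":0,"tz":0,"twist":0,"claw":0.3},{"tx":0,"ty":0,"tz":0,"twist":0,"claw":0},{"tx":0,"ty":0,"tz":0,"twist":0,"claw":0},{"tx":0,"ty":0,"tz":0,"twist":0,"claw":0},{"tx":0,"ty":0,"tz":0,"twist":0,"claw":0},{"tx":0,"ty":0,"tz":0,"twist":0,"claw":0},{"tx":0,"ty":0,"tz":0,"twist":0,"claw":0}], "force": 20}}

```text
clock: 17.95
tcp_pos: [0.5548, 0.058, 0.1958]
orientation: [-0.061, 0.958, 0.031, 0.278]
wrist_force: [-1.4, 2.0, 3.3]
grip_width: 0.101
```

Run:
```python
from h import *
p,R=st(); wps(p+.034*np.array([-.133,.991,0]))
```

```text
t 17.95 p [0.5548 0.058  0.1958] q [-0.141 -0.026  2.039  0.297  0.605 -2.04 ] z [ 0.529  0.093 -0.844] yaz 97.7 lean 32.5 F [-1.4  2.   3.3] g 0.101
t 17.95 p [0.5548 0.058  0.1958] q [-0.141 -0.026  2.039  0.297  0.605 -2.04 ] z [ 0.529  0.093 -0.844] yaz 97.7 lean 32.5 F [-1.4  2.   3.3] g 0.101
xax [-0.838 -0.101 -0.536] yax [-0.135  0.991  0.025]
[0.55030862 0.09171952 0.19578242] tool mm [ 0.4 34.   0.7]
```

Emit:
{"fn": "apply_moves", "kwargs": {"plan": [{"tx":0,"ty":5,"tz":0,"twist":0,"claw":0},{"tx":0,"ty":5,"tz":0,"twist":0,"claw":0},{"tx":0,"ty":5,"tz":0,"twist":0,"claw":0},{"tx":0,"ty":5,"tz":0,"twist":0,"claw":0},{"tx":0,"ty":5,"tz":0,"twist":0,"claw":0},{"tx":0,"ty":4,"tz":0,"twist":0,"claw":0},{"tx":0,"ty":0,"tz":0,"twist":0,"claw":0},{"tx":0,"ty":0,"tz":0,"twist":0,"claw":0},{"tx":0,"ty":0,"tz":0,"twist":0,"claw":0},{"tx":0,"ty":0,"tz":0,"twist":0,"claw":0}]}}

```text
clock: 19.2
tcp_pos: [0.5508, 0.087, 0.196]
orientation: [-0.061, 0.958, 0.031, 0.277]
wrist_force: [2.7, 3.7, -1.9]
grip_width: 0.103
```

Run:
```python
from h import *
p,R=st()
b=manip.snapshot("side")[:,:,::-1][130:270,190:390]; a=manip.snapshot("top")[:,:,::-1][120:260,180:380]
cv2.imwrite("pics/g5.png",cv2.resize(np.vstack([b,a]),None,fx=2.1,fy=2.1,interpolation=cv2.INTER_CUBIC))
```

```text
t 19.2 p [0.5508 0.087  0.196 ] q [-0.058 -0.028  2.04   0.225  0.588 -1.909] z [ 0.528  0.094 -0.844] yaz 97.7 lean 32.4 F [ 2.7  3.7 -1.9] g 0.103
```

View pics/g5.png

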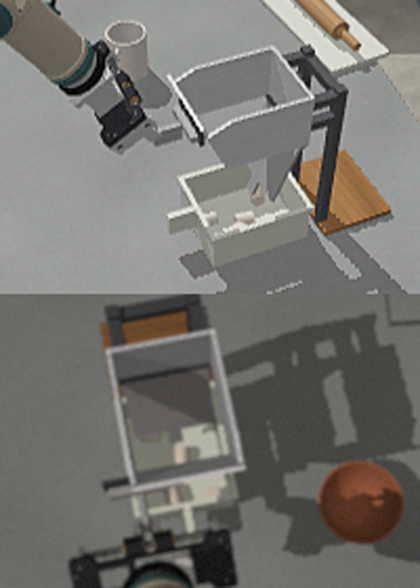

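The floor hangs open, the bin is empty and props are visible in the tub in both views. I'll release and back away.

Emit:
{"fn": "apply_moves", "kwargs": {"plan": [{"tx":0,"ty":0,"tz":0,"twist":0,"claw":0.5},{"tx":0,"ty":0,"tz":0,"twist":0,"claw":0.5},{"tx":0,"ty":0,"tz":0,"twist":0,"claw":0.5},{"tx":0,"ty":0,"tz":0,"twist":0,"claw":0.5},{"tx":0,"ty":0,"tz":-15,"twist":0,"claw":0.5},{"tx":3,"ty":0,"tz":-30,"twist":0,"claw":0.5},{"tx":3,"ty":0,"tz":-30,"twist":0,"claw":0.5},{"tx":3,"ty":0,"tz":-30,"twist":0,"claw":0.5},{"tx":3,"ty":0,"tz":-30,"twist":0,"claw":0.5},{"tx":0,"ty":0,"tz":0,"twist":0,"claw":0.5}]}}

```text
clock: 20.55
tcp_pos: [0.4698, 0.0724, 0.307]
orientation: [-0.061, 0.957, 0.03, 0.281]
wrist_force: [1.4, -0.0, -0.4]
grip_width: 0.5
```

Run:
```python
from h import *
p,R=st()
b=manip.snapshot("side")[:,:,::-1][185:265,260:350]; a=manip.snapshot("top")[:,:,::-1][155:255,200:312]
a=cv2.resize(a,(630,560),interpolation=cv2.INTER_CUBIC)[:, :]; b=cv2.resize(b,None,fx=4,fy=4,interpolation=cv2.INTER_CUBIC)
a=cv2.resize(a,(430,382)); b=b[:320,:360]
c=np.zeros((382,790,3),np.uint8);c[:,:430]=a;c[:320,430:790]=b
cv2.imwrite("pics/g6.png",c)
f=manip.snapshot("top");
P=[("bowl",(352,219)),("jar",(437,220)),("mug",(110,237))]
o=cv2.imread("pics/top0.png")[:,:,::-1]
for n,(x,y) in P:
    d=np.abs(f[y-25:y+25,x-25:x+25].astype(int)-o[y-25:y+25,x-25:x+25]).mean();print(n,"diff",d)
```

```text
t 20.55 p [0.4698 0.0724 0.307 ] q [-0.131 -0.26   1.935  0.202  0.925 -1.907] z [ 0.534  0.091 -0.841] yaz 97.7 lean 32.8 F [ 1.4 -0.  -0.4] g 0.5
bowl diff 5.449066666666667
jar diff 7.1302666666666665
mug diff 1.6896
```

View pics/g6.png

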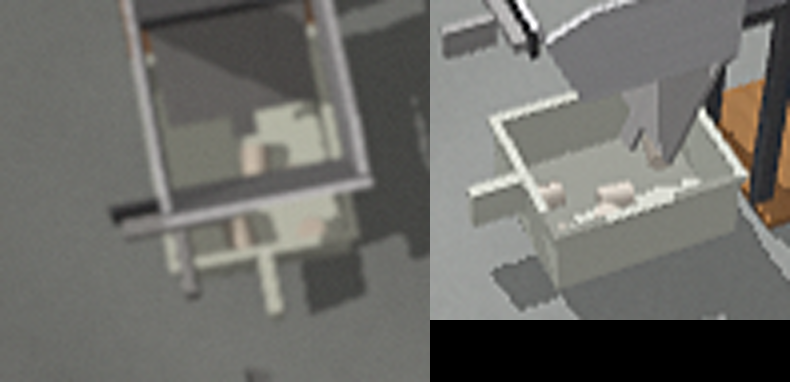

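Run:
```python
from h import *
for n in("top","side"):
    f=manip.snapshot(n);o=cv2.imread(f"pics/{n}0.png")[:,:,::-1].copy()
    hs=[cv2.cvtColor(i,cv2.COLOR_RGB2HSV) for i in(f,o)]
    for nm,(x,y) in (dict(bowl=(352,219),jar=(432,222)) if n=="top" else dict(bowl=(303,297),jar=(323,385))).items():
        for h in hs:
            w=h[y-35:y+35,x-35:x+35] if y+35<420 else h[y-35:420,x-35:x+35]
            m=cv2.inRange(w,(0,110,20),(18,255,255));M=cv2.moments(m,True);print(n,nm,round(M["m10"]/M["m00"],1),round(M["m01"]/M["m00"],1),M["m00"])
    # new pale, pinkish blobs vs start
    m=cv2.inRange(hs[0],(0,20,120),(20,90,255))&~cv2.inRange(hs[1],(0,20,120),(20,90,255))
    m=cv2.morphologyEx(m,cv2.MORPH_OPEN,np.ones((2,2)))
    k,_,s,c=cv2.connectedComponentsWithStats(m);print([(c[i].round().tolist(),int(s[i,4])) for i in range(1,k) if s[i,4]>8])
    print("settled clock",manip.get_obs()["clock"])
```

```text
top bowl 34.7 34.7 1238.0
top bowl 34.7 34.7 1231.0
top jar 30.4 37.6 216.0
top jar 30.5 37.6 217.0
[([266.0, 198.0], 46), ([263.0, 216.0], 41), ([282.0, 215.0], 29), ([251.0, 304.0], 35), ([241.0, 394.0], 307), ([316.0, 398.0], 327), ([275.0, 391.0], 1033), ([296.0, 409.0], 116)]
settled clock 20.75
side bowl 34.9 33.9 1142.0
side bowl 34.9 33.9 1146.0
side jar 33.9 39.6 327.0
side jar 33.9 39.6 324.0
[([74.0, 29.0], 172), ([143.0, 24.0], 58), ([106.0, 28.0], 51), ([114.0, 26.0], 10), ([87.0, 36.0], 10), ([50.0, 60.0], 13), ([137.0, 61.0], 16), ([8.0, 65.0], 12), ([14.0, 64.0], 10), ([18.0, 67.0], 15), ([35.0, 69.0], 28), ([10.0, 71.0], 16), ([17.0, 72.0], 19), ([24.0, 72.0], 10), ([94.0, 73.0], 11), ([100.0, 73.0], 11), ([105.0, 73.0], 10), ([28.0, 75.0], 19), ([82.0, 74.0], 9), ([121.0, 78.0], 20), ([37.0, 78.0], 21), ([143.0, 80.0], 14), ([14.0, 80.0], 12), ([139.0, 90.0], 44), ([39.0, 91.0], 10), ([105.0, 103.0], 10), ([104.0, 198.0], 13), ([111.0, 202.0], 19), ([109.0, 215.0], 22), ([317.0, 225.0], 22), ([98.0, 232.0], 21), ([81.0, 232.0], 19), ([291.0, 234.0], 34), ([307.0, 235.0], 51), ([72.0, 274.0], 13)]
settled clock 20.8
```

```bash
python3 -c "
from cell import manip
print(manip.finish_job())"
```

```text
the job is handed in; nothing more can be done
None
```

I slid the tub under the bin first, then drew the bolt about 29 mm. The floor swung open, the props dropped into the tub, and I handed the job in at about 21 s of the 72 s allowed.

**Getting the lean:** The moves cannot tilt the tool directly. I reached past the arm's limit high above the bin until the tool leaned back about 33°, which let it get under the lip. I then gripped the tub by its lug; the grip also turned it to the bin's angle.

**Tub:** Before the drop, the tub was within about 4 mm of the bin's centre and at the bin's yaw. After the drop it stands flat, and nothing is touching it.

**Floor and props:** The floor hangs open and the bin looks empty. I could pick out four props in the tub. The fifth is probably hidden by the tub's near wall, the bin's front wall or the floor; none shows on the bench in either view.

**Bystanders:** The bowl and jar are unmoved to within 0.1 pixel in both views. The mug shows no visible change in the top view.

**Disagreements:**
- The side and top cameras differed by up to 7 mm on the bin's position. I used the top view, which fitted the bin's known dimensions better.
- The last joint read −2.703 against its −2.7 limit for a moment at the end of the slide, and −2.702 at the next reading, before I moved it away. That may count as passing its range.

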